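Unlatch the sample tote and hold its sprung gate wide open

ROBOT

A 6-joint arm with a two-finger parallel gripper is mounted at the origin on a cart in front of the work surface, level with it; the furniture and walls round the work are solid. World frame = base frame: x ahead of the robot, y to its left, z up, the work surface at z = 0. Lengths are in m, angles in rad, forces in N, time in s.
With the tool pointing down it reaches from about 0.325 to 0.775 m from the base axis. Payload 9.3 kg.
Tool frame: the origin (TCP) lies between the finger pads; the fingertips stand r.tip_extent ahead of it and the grasp point (between the pads) is the TCP (r.tip_extent is the distance from the TCP to the fingertips, in m); z points along the fingers, y is the line along which they close (so a half turn about z gives the same grasp; the last joint's range is limited). The gripper opens to 85 mm and grips with 20 to 120 N. Pads are 22 mm wide; open, the fingers measure 114 mm over their backs; the gripper's body (76 mm by 85 mm) begins 54 mm behind the grasp point. The pads swing forward as they close: fully open they stand 13 mm farther back than shut.
Start: joints at [-1.33, 0.259, 0.021, 1.334, 0, 1.418], TCP at [0.211, -0.508, 0.25] pointing down, gripper open.
Joint ranges: [-3.04, 3.04], [-0.91, 1.82], [-1.04, 1.36], [-1.92, 1.95], [-1.52, 1.45], [-3.14, 3.14]. Speed limits (rad/s): [2.22, 2.22, 2.79, 3.14, 3.14, 3.14].

INTERFACE

Orientations are given as a unit quaternion [w, x, y, z].
In Python, from workcell import r, read_camera, order, finder gives the robot as it stands.
- The arm moves only by the tool carry_out, never from a script. Its argument "steps" is a list of rows, each an object with "rotation": the turn, a rotation vector about the world's x, y, z in rad, a list of three; "slide": the shift along the world's x, y, z in m, a list of three; "hand": the finger opening in m, from 0 to 0.0854. A call has exactly 8 rows; each row shifts and turns the commanded pose from where the row before left it; what a row does not reach is not made up. A row lasts 1/12 s, in which the tool goes at most 41.7 mm and 7.16 degrees, less where a joint would pass 70% of its speed; a pose out of reach is approached as far as the arm can. A call with a gripper value outside its range is refused whole. The fingers move at their own pace and stop on an object; "squeeze" is the grip in N (left out, the last holds). Time passes only in rows, so rows that do not move let the fingers close, or fill a call up. It gives the time, the measured TCP pose, the force, the opening and the grip force at its end, in the units of the state.
- r.state(): the state, without advancing time (a new reading comes with each control period).
- read_camera(name): name is "side" or "top"; returns a dict with "pixels" (420x560x3 uint8, red, green, blue), "fx", "fy", "cx", "cy" (pixels), "k1" (the pictures are not rectified: a ray, as slopes to the right and down, at radius r is drawn at 1 + k1 r^2 times it, then the intrinsics apply), "pose" (4x4, takes a point from camera to world coordinates). Camera axes: x right, y down, z forward; pixel columns grow to the right and rows downward; lengths in m; the calibration is good to about 2 mm. A picture is of the moment at which its call begins. There is no depth.
- order.close_job(): hands the job in; it is judged then, once.
Trained networks look in a picture, given as the dict that the camera call returned (one of the last four; its "shot" number tells which), for a name from the list of things; names that differ only in an ending like _2 or _b are one class to them, and where a whole thing is asked for, a point or a joint stands for the part that bears it (a point fixed in the world has none). Each returns a list of dicts, best first, with "score" (0 to 1); they miss things now and then, are a little off and sometimes report something else, mostly with a low value. They report only what shows in the picture. A call takes as long as a camera call.
- finder.cut_out(thing, picture): "region" (420x560 bool, what is visible of it) and "xy" ([column, row] as shares, 0 to 1, of the picture: columns of its width, rows of its height, amid what is visible of it).
- finder.place_of(thing, picture): "xy" ([column, row] as shares, 0 to 1, of the picture: columns of its width, rows of its height: a listed point, or the origin of a listed thing).
The state is a dict: "t": time; "qpos": joint angles; "joint_velocities": joint speeds; "joint_torque": joint torques, N m; "tcp_pos": TCP position; "ee_rot": TCP orientation; "ft_force": force on the tool from outside, world axes, zero at the start; "wrist_torque": the same for the moment, N m; "width": opening from 0.0 (shut) to 1.0 (fully open); "grasp_force": force on a finger pad.
Only numpy, scipy, OpenCV 4.12 (cv2) and the standard library are available. Lean on these libraries where they do the work, as an engineer would, in place of code of your own. Each camera call takes 0.05 s, during which the arm holds its last target. There are 200 camera calls.

TASK

Open the sample tote on the bench and hold it open for a colleague. First squeeze the catch with the two round studs fully home, then squeeze the catch with the two flat paddles fully home; then take the gate by its upright handle post, swing it out over its detent until it stands square (90 degrees) to the tote's front or a little more, and finish while still holding it there, because it swings back by itself. Leave the timer and the ink pot on the bench and the dish and vial in the tote alone.

Things in the scene. Friction and masses are not known exactly. Their poses are not given: they have to be found in the camera images.
- tote: Grey tote fixed to the bench, 130 (x) x 188 (y) x 90 mm high, with a 6 mm apron reaching 100 mm out in front. Origin under its centre, on the bench; -x is its front (to the robot). The gate stands at x = -65 mm, hinged at y = +85 mm. A deck strip 90 mm above the bench carries the two catches side by side, centres 90 mm apart, 32 mm behind the gate; which is at the left varies. Open above behind.
- stud_catch_grip (a point): FIRST catch: two round upright steel studs, 10 mm diameter, tops 131 mm above the bench. This point: midway between them when home, 116 mm above the bench; axes as the tote's. Fixed stud y = +9 to +19 mm; sliding stud -33 to -23 mm shut, -19 to -9 mm home (52 mm over the outside shut, 38 home). Straddle both, close along y centred here; only deck within 30 mm outside them.
- stud_catch_slide (a joint): Travel of the sliding stud, 0 = shut, 0.014 m = home. Friction of about 4 N, no spring: it stays where it is left. Its hook clears the gate from 0.010 m on.
- paddle_catch_grip (a point): SECOND catch: two flat upright steel paddles, 34 mm wide along x, 10 mm thick, tops 127 mm above the bench. This point: midway between them when home, 116 mm above the bench; axes and y spans as for the stud catch: fixed paddle +9 to +19 mm, sliding one -33 to -23 mm shut, -19 to -9 mm home.
- paddle_catch_slide (a joint): Travel of the sliding paddle, 0 = shut, 0.014 m = home, as for the stud catch.
- gate (a joint): Gate angle, 0 = shut, grows as it swings out to the front (clockwise from above), stop at 1.8 rad. Locked within 0.03 rad while either catch is shut. A spring shuts it: about 2 N at the handle when shut, 4 N when open. A sprung ball in the apron makes a detent at about 0.8 rad, some 4 to 5 N more at the handle; let go beyond it, the gate swings back, mostly right over the ball and shut.
- gate_handle (a point): Gate's handle: upright black round post, 14 mm diameter, 73 to 139 mm above the bench; this point is on its axis, 118 mm above the bench. It stands 40 mm in front of the gate and 130 mm from the hinge line along the gate. Gate's top edge 85 mm above the bench (94 mm at two keepers). Axes turn with the gate: -x out of its front face, -y from the hinge along the gate.
- gate_hinge (a point): Point on the gate's vertical hinge line, at the same height as gate_handle.
- timer: Bystander: white bench timer, 42x62x54 mm, origin under its centre.
- ink_pot: Bystander: screw-lid pot, 58 mm diameter, 52 mm high, origin under its centre.
- petri: Bystander inside the tote: petri dish, 69 mm diameter, 15 mm high, origin under its centre.
- vial: Bystander inside the tote: small glass vial, 22 mm diameter, 48 mm high, origin under its centre.

How it is judged:
By the outcome, as a careful person would: the job done as asked, in the order asked, and still so for the second after the job is handed in, while the arm keeps its last pose, push and grip.
It also fails if it takes over 58 s, if anything falls off the work surface, if the arm or the gripper's body presses on something with over 40 N, if the wrist force passes 120 N, or if a joint passes its speed limit or range.

## Working session

There is one attempt and no reset: what is moved stays moved. The work goes in short steps, Python scripts to look and compute and a tool call to move; the robot and the scene stay as the last step left them, time stands still between calls to the robot, and variables do not carry over. Pictures are saved under pics/ and viewed, at most 10 in all, crops included, and the job is handed in when it is done.

Besides the shell and the picture viewer there is one more tool, called after ">>>" as name([rows], argument=value, ...), one row to a line, values as JSON. carry_out: Moves the arm, as the interface text tells. Its arguments: {"type":"object","properties":{"steps":{"type":"array","items":{"type":"object","properties":{"rotation":{"type":"array","items":{"type":"number"}},"slide":{"type":"array","items":{"type":"number"}},"hand":{"type":"number"}}}},"squeeze":{"type":"number"}},"required":["steps"]}

```bash
mkdir -p pics; ls
cat > h.py <<'E'
import numpy as np, cv2
from workcell import r, read_camera, order, finder
def ray(c,xy):
    H,W=c["pixels"].shape[:2]
    u=(xy[0]*W-c["cx"])/c["fx"]; v=(xy[1]*H-c["cy"])/c["fy"]
    d=np.array([u,v]); s=d.copy()
    for _ in range(30): s=d/(1+c["k1"]*(s@s))
    P=np.array(c["pose"]); return P[:3,3],P[:3,:3]@np.array([s[0],s[1],1])
def at_z(c,xy,z):
    o,d=ray(c,xy); return o+d*(z-o[2])/d[2]
def tri(a,b):
    (o1,d1),(o2,d2)=a,b
    d1=d1/np.linalg.norm(d1);d2=d2/np.linalg.norm(d2)
    t=np.linalg.lstsq(np.stack([d1,-d2],1),o2-o1,rcond=None)[0]
    p,q=o1+t[0]*d1,o2+t[1]*d2
    return (p+q)/2,np.linalg.norm(p-q)
def save(c,n): cv2.imwrite("pics/"+n,c["pixels"][:,:,::-1])
E
python3 - <<'E'
from h import *
np.set_printoptions(precision=4,suppress=True)
cs={n:read_camera(n) for n in("top","side")}
for n,c in cs.items(): save(c,n+"0.png"); print(n,np.array(c["pose"])[:3,3],np.array(c["pose"])[:3,2])
Z=dict(tote=0,stud_catch_grip=.116,paddle_catch_grip=.116,gate_handle=.118,gate_hinge=.118,timer=0,ink_pot=0,petri=0,vial=0)
for k,z in Z.items():
    R=[]
    for n,c in cs.items():
        f=finder.place_of(k,c)
        if f: print(k,n,round(f[0]["score"],2),np.array(f[0]["xy"])*[560,420],at_z(c,f[0]["xy"],z)); R.append(ray(c,f[0]["xy"]))
    if len(R)==2: print("   tri",*tri(*R))
s=r.state(); print(s["t"],s["tcp_pos"],s["ee_rot"],s["width"],r.tip_extent)
E
```

```text
pics
top [0.5307 0.0211 1.1933] [ 0.0795  0.0168 -0.9967]
side [0.0445 0.9537 0.614 ] [ 0.4643 -0.7724 -0.4335]
tote top 0.55 [294.112 183.582] [ 0.6986 -0.007   0.    ]
tote side 0.58 [249.984 229.404] [0.6924 0.0186 0.    ]
   tri [ 0.7041 -0.0053 -0.0148] 0.00796315027430479
stud_catch_grip top 0.74 [312.872 191.982] [ 0.6609 -0.05    0.116 ]
stud_catch_grip side 0.66 [269.584 195.216] [ 0.6427 -0.022   0.116 ]
   tri [ 0.6619 -0.0515  0.1008] 0.0018600459645878946
paddle_catch_grip top 0.69 [273.112 189.714] [0.6678 0.0476 0.116 ]
paddle_catch_grip side 0.52 [252.672 203.406] [0.654  0.0561 0.116 ]
   tri [0.6654 0.0459 0.1097] 0.007383486429545557
gate_handle top 0.67 [395.696 251.916] [ 0.5114 -0.2488  0.118 ]
gate_handle side 0.7 [288.904 195.72 ] [ 0.587  -0.0455  0.118 ]
   tri [ 0.5821 -0.2128  0.0698] 0.17044954569638168
gate_hinge top 0.64 [259.672 203.406] [0.6342 0.0809 0.118 ]
gate_hinge side 0.59 [253.792 207.48 ] [0.6331 0.0817 0.118 ]
   tri [0.634  0.0808 0.1174] 0.0005562835120588469
timer top 0.79 [394.52  252.294] [ 0.5083 -0.2752  0.    ]
timer side 0.53 [340.424 209.286] [ 0.5004 -0.2721  0.    ]
   tri [ 0.5055 -0.2774 -0.0036] 0.006004690735816984
ink_pot top 0.69 [163.128 259.308] [0.4965 0.3517 0.    ]
ink_pot side 0.6 [242.312 300.006] [0.508  0.3258 0.    ]
   tri [0.4956 0.3456 0.0187] 0.0036017182331380543
petri top 0.65 [396.592 252.294] [ 0.5083 -0.2808  0.    ]
vial top 0.58 [316.512 179.886] [ 0.7079 -0.0682  0.    ]
1.0 [ 0.211  -0.5079  0.2503] [ 0.      0.9807  0.1956 -0.    ] 0.9959771896374555 0.019
```

Run:
```python
import cv2
a=cv2.imread("pics/top0.png")[120:290,200:440]; cv2.imwrite("pics/topc.png",cv2.resize(a,None,fx=3.3,fy=3.3,interpolation=cv2.INTER_CUBIC))
a=cv2.imread("pics/side0.png")[140:320,180:420]; cv2.imwrite("pics/sidec.png",cv2.resize(a,None,fx=3.3,fy=3.3,interpolation=cv2.INTER_CUBIC))
```

```text
(no output)
```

View pics/topc.png

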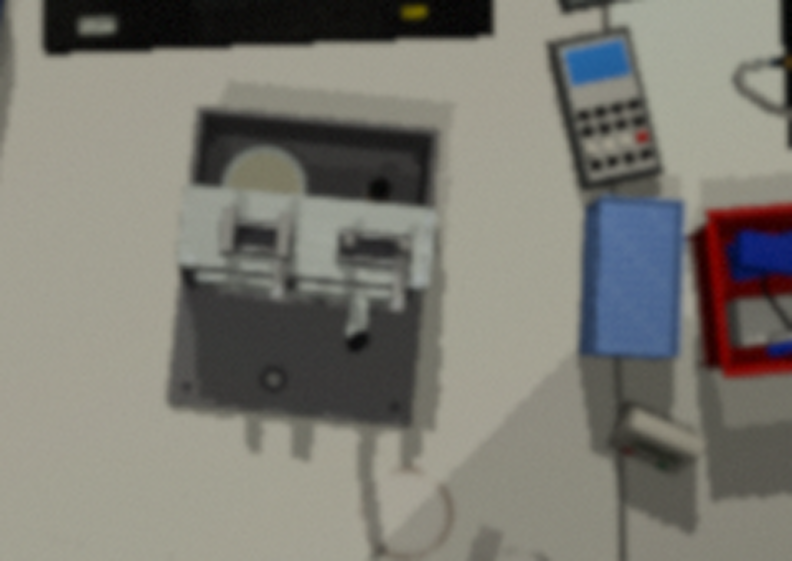

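View pics/sidec.png

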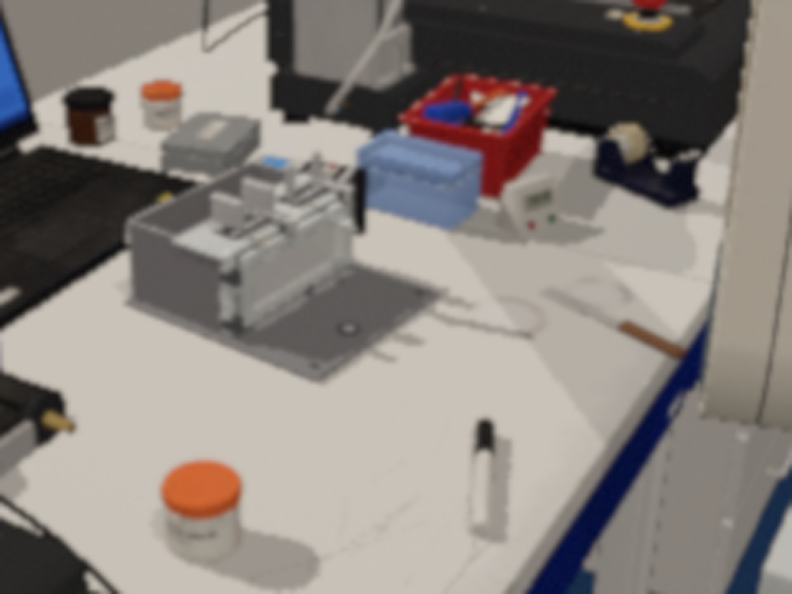

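The top view shows the paddle catch on the left (about px 279,191), the stud catch on the right (314,194) and the handle post top at about (308,222). The side view shows the post top at about (288,191) and the apron corners at (277,254) and (315,228). I'll fit the tote pose to these corners.

```bash
cat > fit.py <<'E'
from h import *
from scipy.optimize import least_squares
np.set_printoptions(precision=4,suppress=True)
cs={n:read_camera(n) for n in("top","side")}
def proj(c,p):
    P=np.array(c["pose"]); q=P[:3,:3].T@(np.asarray(p)-P[:3,3]); s=q[:2]/q[2]; s=s*(1+c["k1"]*(s@s))
    return np.array([s[0]*c["fx"]+c["cx"],s[1]*c["fy"]+c["cy"]])
def T(v,p):
    a=v[2];return np.array([v[0]+np.cos(a)*p[0]-np.sin(a)*p[1],v[1]+np.sin(a)*p[0]+np.cos(a)*p[1],p[2]])
t=lambda x,y:(200+x/3.3,120+y/3.3); s=lambda x,y:(180+x/3.3,140+y/3.3)
O=[("top",(.065,.094,.09),t(199,107)),("top",(.065,-.094,.09),t(439,128)),("top",(-.165,.094,.006),t(169,405)),("top",(-.165,-.094,.006),t(411,427)),
("top",(-.105,-.045,.139),t(356,344)),("side",(-.165,.094,.006),s(320,377)),("side",(-.165,-.094,.006),s(446,290)),("side",(.065,.094,.09),s(129,223)),("side",(-.105,-.045,.139),s(358,168)),("side",(.065,.094,0),s(129,303))]
f=lambda v:np.concatenate([proj(cs[n],T(v,p))-u for n,p,u in O])
k=least_squares(f,[.7,0,0],loss="soft_l1")
v=k.x; print(v); print(f(v).reshape(-1,2))
for n,p in dict(stud=(-.033,-.045,.116),paddle=(-.033,.045,.116),handle=(-.105,-.045,.118),hinge=(-.065,.085,.118)).items(): print(n,T(v,p))
# each catch's exact centre guess projected
for n,p in dict(studF=(-.033,-.045+.014,.131),studS=(-.033,-.045-.028,.131),padF=(-.033,.045+.014,.127),padS=(-.033,.045-.028,.127)).items():print(n,[proj(cs[c],T(v,p)) for c in cs])
im=cs["top"]["pixels"][:,:,::-1].copy()
im=cv2.resize(im[160:240,240:350],None,fx=7,fy=7,interpolation=cv2.INTER_CUBIC)
for p in [(-.033,-.045+.014,.131),(-.033,-.045-.028,.131),(-.033,.045+.014,.127),(-.033,.045-.028,.127),(-.105,-.045,.139)]:
    u=(proj(cs["top"],T(v,p))+.5-[240,160])*7; cv2.circle(im,tuple(int(a) for a in u),4,(0,0,255),1)
cv2.imwrite("pics/ov.png",im)
E
python3 fit.py
```

```text
[ 0.6918 -0.0041 -0.1121]
[[-0.9032  0.0565]
 [ 0.1522  0.8021]
 [ 1.1274  0.2495]
 [-2.5122  0.5988]
 [ 0.7785 -0.7749]
 [ 0.2112 -0.7932]
 [-2.7279  0.8237]
 [-1.3676 -1.377 ]
 [ 0.4999 -0.2465]
 [ 0.3221 -0.0347]]
stud [ 0.654  -0.0451  0.116 ]
paddle [0.6641 0.0443 0.116 ]
handle [ 0.5825 -0.0371  0.118 ]
hinge [0.6368 0.0877 0.118 ]
studF [array([305.5304, 193.5012]), array([267.5935, 188.9659])]
studS [array([322.8058, 195.2012]), array([275.6734, 184.9601])]
padF [array([268.6387, 190.0866]), array([248.9397, 199.4616])]
padS [array([285.8024, 191.7661]), array([257.8929, 194.9912])]
```

View pics/ov.png

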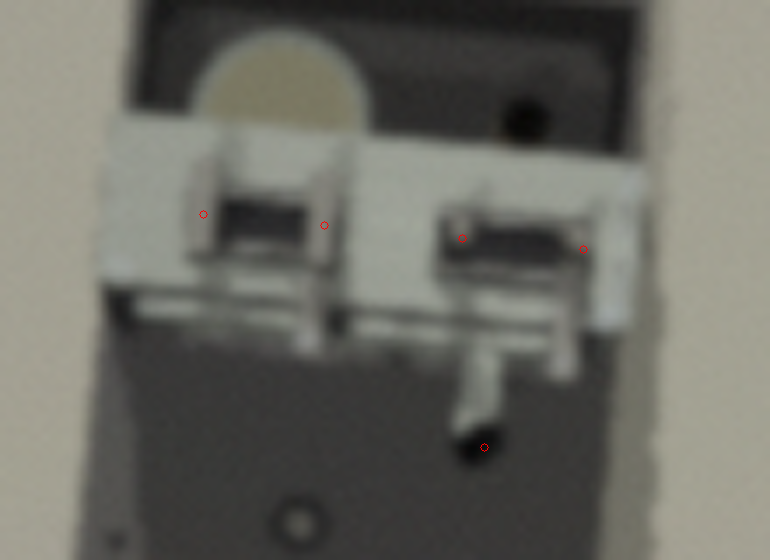

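The overlay matches to within about 2-3 mm: the seen posts and paddles lie about 2 mm farther in +x than the model. Corrected targets are stud (0.656, -0.044), paddle (0.666, 0.045) and yaw -0.112. I'll move over the stud catch now.

>>> carry_out([
  {"slide":[0.0278,0.0286,0],"rotation":[0,0,0.12],"hand":0.07},
  {"slide":[0.0278,0.0286,0],"rotation":[0,0,0.12],"hand":0.07},
  {"slide":[0.0278,0.0286,0],"rotation":[0,0,0.12],"hand":0.07},
  {"slide":[0.0278,0.0286,0],"rotation":[0,0,0.12],"hand":0.07},
  {"slide":[0.0278,0.0286,0],"rotation":[0,0,0.12],"hand":0.07},
  {"slide":[0.0278,0.0286,0],"rotation":[0,0,0.12],"hand":0.07},
  {"slide":[0.0278,0.0286,0],"rotation":[0,0,0.12],"hand":0.07},
  {"slide":[0.0278,0.0286,0],"rotation":[0,0,0.12],"hand":0.07},
], squeeze=40)

```text
t: 1.77
tcp_pos: [0.4345, -0.2775, 0.2505]
ee_rot: [0.0, 0.778, 0.629, 0.0]
ft_force: [0.8, -1.7, -0.4]
width: 0.817
grasp_force: 0.0
```

>>> carry_out([
  {"slide":[0.0278,0.0286,0],"rotation":[0,0,0.12],"hand":0.07},
  {"slide":[0.0278,0.0286,0],"rotation":[0,0,0.12],"hand":0.07},
  {"slide":[0.0278,0.0286,0],"rotation":[0,0,0.12],"hand":0.07},
  {"slide":[0.0278,0.0286,0],"rotation":[0,0,0.12],"hand":0.07},
  {"slide":[0.0278,0.0286,0],"rotation":[0,0,0.12],"hand":0.07},
  {"slide":[0.0278,0.0286,0],"rotation":[0,0,0.12],"hand":0.07},
  {"slide":[0.0278,0.0286,0],"rotation":[0,0,0.12],"hand":0.07},
  {"slide":[0.0278,0.0286,0],"rotation":[0,0,0.12],"hand":0.07},
])

```text
t: 2.43
tcp_pos: [0.657, -0.0485, 0.2503]
ee_rot: [0.0, 0.399, 0.917, -0.0]
ft_force: [-0.1, -2.2, -0.0]
width: 0.819
grasp_force: 0.0
```

>>> carry_out([
  {"slide":[0,0,0],"rotation":[0,0,0.12],"hand":0.07},
  {"slide":[0,0,0],"rotation":[0,0,0.12],"hand":0.07},
  {"slide":[0,0,0],"rotation":[0,0,0.12],"hand":0.07},
  {"slide":[0,0,0],"rotation":[0,0,0.12],"hand":0.07},
  {"slide":[0,0,0],"rotation":[0,0,0.12],"hand":0.07},
  {"slide":[0,0,0],"rotation":[0,0,0.116],"hand":0.07},
  {"slide":[0,0,0],"rotation":[0,0,0],"hand":0.07},
  {"slide":[0,0,0],"rotation":[0,0,0],"hand":0.07},
])

```text
t: 3.1
tcp_pos: [0.6559, -0.0503, 0.2502]
ee_rot: [-0.0, 0.058, 0.998, -0.0]
ft_force: [0.2, 1.2, 0.2]
width: 0.818
grasp_force: 0.0
```

```bash
cat > st.py <<'E'
from h import *
from scipy.spatial.transform import Rotation as R
np.set_printoptions(precision=4,suppress=True)
s=r.state(); q=s["ee_rot"]; M=R.from_quat([q[1],q[2],q[3],q[0]]).as_matrix()
print("t",s["t"],"p",np.array(s["tcp_pos"]),"ytool ang",np.arctan2(M[1,1],M[0,1]),"z",M[:,2],"q",np.array(s["qpos"]),"F",np.array(s["ft_force"]),"w",s["width"]*85.4,s["grasp_force"])
E
python3 st.py
```

```text
t 3.1 p [ 0.6559 -0.0503  0.2502] ytool ang 1.455438527948167 z [-0.0001 -0.     -1.    ] q [-0.2039  0.4494  0.3094  1.4309 -0.     -0.0886] F [0.2094 1.1963 0.1745] w 69.84174952173686 0.0
```

>>> carry_out([
  {"slide":[0,0,-0.03],"hand":0.07},
  {"slide":[0,0,-0.03],"hand":0.07},
  {"slide":[0,0,-0.03],"hand":0.07},
  {"slide":[0,0,0],"hand":0.07},
  {"slide":[0,0,0],"hand":0.07},
  {"slide":[0,0,0],"hand":0.07},
  {"slide":[0,0,0],"hand":0.07},
  {"slide":[0,0,0],"hand":0.07},
])

```text
invalid input at $.steps[0]: expected keys rotation, slide, hand
```

Run:
```python
from h import *
o=[]
for n,(a,b) in dict(side=(150,220),top=(155,255)).items():
    c=read_camera(n)["pixels"][150:240,200:330] if n=="side" else read_camera(n)["pixels"][150:240,230:360]
    o.append(cv2.resize(c,(780,540),interpolation=cv2.INTER_CUBIC)[:, :])
o=cv2.resize(o[0],(780,540))
cv2.imwrite("pics/s1.png",o[:,:,::-1])
```

```text
(no output)
```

View pics/s1.png

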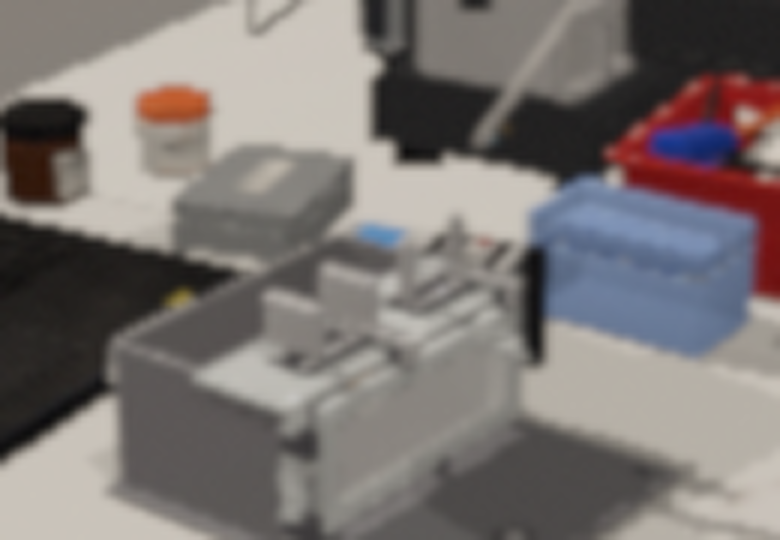

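The gripper isn't in the frame because the move was refused for missing keys. The stud tops show at px (267.8,190) and (276.2,186), within 1 px of the prediction, so I'll descend.

>>> carry_out([
  {"slide":[0,0,-0.03],"rotation":[0,0,0],"hand":0.07},
  {"slide":[0,0,-0.03],"rotation":[0,0,0],"hand":0.07},
  {"slide":[0,0,-0.03],"rotation":[0,0,0],"hand":0.07},
  {"slide":[0,0,-0.012],"rotation":[0,0,0],"hand":0.07},
  {"slide":[0,0,0],"rotation":[0,0,0],"hand":0.07},
  {"slide":[0,0,0],"rotation":[0,0,0],"hand":0.07},
  {"slide":[0,0,0],"rotation":[0,0,0],"hand":0.07},
  {"slide":[0,0,0],"rotation":[0,0,0],"hand":0.07},
])

```text
t: 3.87
tcp_pos: [0.6566, -0.0505, 0.15]
ee_rot: [0.001, 0.056, 0.998, -0.0]
ft_force: [-1.1, -0.0, 0.2]
width: 0.824
grasp_force: 0.0
```

Run:
```python
from h import *
c=read_camera("side")["pixels"][150:240,200:330]
cv2.imwrite("pics/s2.png",cv2.resize(c,(780,540),interpolation=cv2.INTER_CUBIC)[:,:,::-1])
```

```text
(no output)
```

View pics/s2.png

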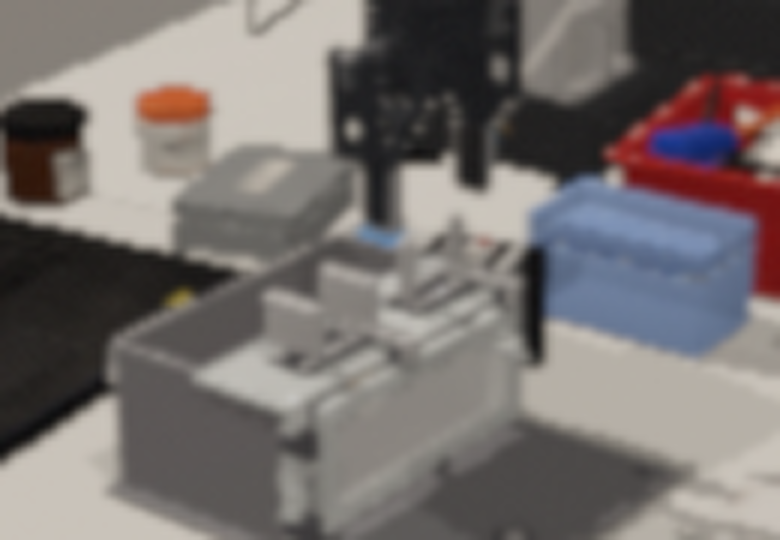

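The left fingertip is at crop px (380,228), the right at (475,185), and they straddle the studs at 407 and 457. Next I descend and close.

>>> carry_out([
  {"slide":[0,0,-0.016],"rotation":[0,0,0],"hand":0.07},
  {"slide":[0,0,-0.016],"rotation":[0,0,0],"hand":0.07},
  {"slide":[0,0,0],"rotation":[0,0,0],"hand":0.07},
  {"slide":[0,0,0],"rotation":[0,0,0],"hand":0.07},
  {"slide":[0.0003,0.003,0],"rotation":[0,0,0],"hand":0.062},
  {"slide":[0.0003,0.003,0],"rotation":[0,0,0],"hand":0.056},
  {"slide":[0,0,0],"rotation":[0,0,0],"hand":0.05},
  {"slide":[0,0,0],"rotation":[0,0,0],"hand":0.046},
])

```text
t: 4.58
tcp_pos: [0.657, -0.0446, 0.1175]
ee_rot: [0.001, 0.056, 0.998, -0.001]
ft_force: [0.5, -3.7, 3.6]
width: 0.54
grasp_force: 2.0
```

>>> carry_out([
  {"slide":[0,0,0],"rotation":[0,0,0],"hand":0.044},
  {"slide":[0,0,0],"rotation":[0,0,0],"hand":0.042},
  {"slide":[0,0,0],"rotation":[0,0,0],"hand":0.04},
  {"slide":[0,0,0],"rotation":[0,0,0],"hand":0.038},
  {"slide":[0,0,0],"rotation":[0,0,0],"hand":0.036},
  {"slide":[0,0,0],"rotation":[0,0,0],"hand":0.034},
  {"slide":[0,0,0],"rotation":[0,0,0],"hand":0.034},
  {"slide":[0,0,0],"rotation":[0,0,0],"hand":0.034},
])

```text
t: 5.25
tcp_pos: [0.6565, -0.0447, 0.1168]
ee_rot: [0.0, 0.056, 0.998, -0.001]
ft_force: [-0.9, -4.7, 6.3]
width: 0.426
grasp_force: 39.2
```

```bash
python3 st.py
```

```text
t 5.25 p [ 0.6565 -0.0447  0.1168] ytool ang 1.4588322730780683 z [ 0.0006 -0.0011 -1.    ] q [-0.195   0.5008  0.0527  1.1219 -0.001  -0.083 ] F [-0.8947 -4.6969  6.2842] w 36.382850181804194 39.19676234945655
```

>>> carry_out([
  {"slide":[0,0,0],"rotation":[0,0,0],"hand":0.07},
  {"slide":[0,0,0],"rotation":[0,0,0],"hand":0.07},
  {"slide":[0,0,0],"rotation":[0,0,0],"hand":0.07},
  {"slide":[0,0,0.01],"rotation":[0,0,0],"hand":0.07},
  {"slide":[0,0,0.02],"rotation":[0,0,0],"hand":0.07},
  {"slide":[0,0,0.02],"rotation":[0,0,0],"hand":0.07},
  {"slide":[0,0,0],"rotation":[0,0,0],"hand":0.07},
  {"slide":[0.0024,0.0215,0],"rotation":[0,0,0],"hand":0.07},
])

```text
t: 5.92
tcp_pos: [0.6595, -0.0252, 0.1681]
ee_rot: [0.001, 0.057, 0.998, -0.0]
ft_force: [-0.1, 0.4, -0.5]
width: 0.819
grasp_force: 0.0
```

>>> carry_out([
  {"slide":[0.0035,0.031,0],"rotation":[0,0,0],"hand":0.07},
  {"slide":[0.0035,0.031,0],"rotation":[0,0,0],"hand":0.07},
  {"slide":[0,0,0],"rotation":[0,0,0],"hand":0.07},
  {"slide":[0,0,0],"rotation":[0,0,0],"hand":0.07},
  {"slide":[0,0,0],"rotation":[0,0,0],"hand":0.07},
  {"slide":[0,0,0],"rotation":[0,0,0],"hand":0.07},
  {"slide":[0,0,0],"rotation":[0,0,0],"hand":0.07},
  {"slide":[0,0,0],"rotation":[0,0,0],"hand":0.07},
])

```text
t: 6.58
tcp_pos: [0.6658, 0.0382, 0.1663]
ee_rot: [-0.0, 0.057, 0.998, 0.0]
ft_force: [0.2, 0.2, -0.2]
width: 0.826
grasp_force: 0.0
```

```bash
python3 st.py
python3 - <<'E'
from h import *
c=read_camera("side")["pixels"][150:240,200:330]
cv2.imwrite("pics/s3.png",cv2.resize(c,(780,540),interpolation=cv2.INTER_CUBIC)[:,:,::-1])
E
```

```text
t 6.5833 p [0.6658 0.0382 0.1663] ytool ang 1.4577332529075073 z [-0.  0. -1.] q [-0.0683  0.4895  0.1634  1.2448  0.      0.0447] F [ 0.1654  0.2294 -0.1939] w 70.53970528163707 0.0
```

View pics/s3.png

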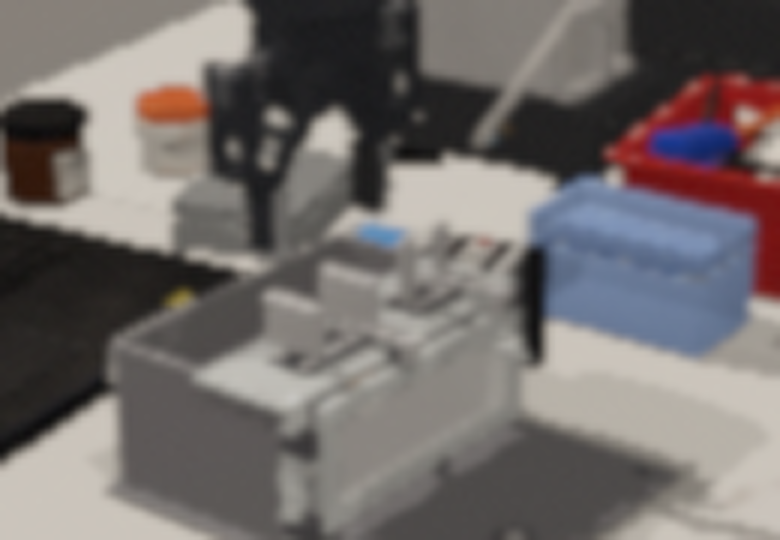

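The sliding stud moved from crop px 457 to 440, so the spacing went from 50 to 33 px, which is home. The fingers at 262 and 368 straddle the paddles at 290 and 350. I'll descend and squeeze.

>>> carry_out([
  {"slide":[0,0,-0.025],"rotation":[0,0,0],"hand":0.07},
  {"slide":[0,0,-0.025],"rotation":[0,0,0],"hand":0.07},
  {"slide":[0,0,0],"rotation":[0,0,0],"hand":0.07},
  {"slide":[0,0,0],"rotation":[0,0,0],"hand":0.07},
  {"slide":[0.0003,0.003,0],"rotation":[0,0,0],"hand":0.062},
  {"slide":[0.0003,0.003,0],"rotation":[0,0,0],"hand":0.056},
  {"slide":[0,0,0],"rotation":[0,0,0],"hand":0.05},
  {"slide":[0,0,0],"rotation":[0,0,0],"hand":0.046},
])

```text
t: 7.3
tcp_pos: [0.6672, 0.045, 0.1178]
ee_rot: [0.001, 0.056, 0.998, -0.0]
ft_force: [-0.2, -3.5, 2.9]
width: 0.54
grasp_force: 2.0
```

>>> carry_out([
  {"slide":[0,0,0],"rotation":[0,0,0],"hand":0.044},
  {"slide":[0,0,0],"rotation":[0,0,0],"hand":0.042},
  {"slide":[0,0,0],"rotation":[0,0,0],"hand":0.04},
  {"slide":[0,0,0],"rotation":[0,0,0],"hand":0.038},
  {"slide":[0,0,0],"rotation":[0,0,0],"hand":0.036},
  {"slide":[0,0,0],"rotation":[0,0,0],"hand":0.034},
  {"slide":[0,0,0],"rotation":[0,0,0],"hand":0.034},
  {"slide":[0,0,0],"rotation":[0,0,0],"hand":0.034},
])

```text
t: 7.97
tcp_pos: [0.6666, 0.0447, 0.1168]
ee_rot: [0.0, 0.056, 0.998, -0.001]
ft_force: [-1.0, -4.3, 6.0]
width: 0.434
grasp_force: 41.4
```

```bash
python3 st.py
```

```text
t 7.9667 p [0.6666 0.0447 0.1168] ytool ang 1.4587905950064952 z [ 0.0007 -0.0013 -1.    ] q [-0.0579  0.5171  0.0814  1.1344 -0.0012  0.0541] F [-0.9722 -4.2911  6.0459] w 37.02811290115482 41.37460062280297
```

Both catches are home. Next I release, rise and go to the handle, estimated at (0.585, -0.036).

>>> carry_out([
  {"slide":[0,0,0],"rotation":[0,0,0],"hand":0.065},
  {"slide":[0,0,0],"rotation":[0,0,0],"hand":0.065},
  {"slide":[0,0,0],"rotation":[0,0,0],"hand":0.065},
  {"slide":[0,0,0.025],"rotation":[0,0,0],"hand":0.065},
  {"slide":[0,0,0.03],"rotation":[0,0,0],"hand":0.06},
  {"slide":[0,0,0.03],"rotation":[0,0,0],"hand":0.06},
  {"slide":[-0.0203,-0.0203,0],"rotation":[0,0,0],"hand":0.06},
  {"slide":[-0.0203,-0.0203,0],"rotation":[0,0,0],"hand":0.06},
], squeeze=70)

```text
t: 8.63
tcp_pos: [0.6267, 0.0053, 0.2027]
ee_rot: [0.002, 0.055, 0.999, 0.0]
ft_force: [-0.3, -0.5, -0.8]
width: 0.701
grasp_force: 0.0
```

>>> carry_out([
  {"slide":[-0.0203,-0.0203,0],"rotation":[0,0,0],"hand":0.06},
  {"slide":[-0.0203,-0.0203,0],"rotation":[0,0,0],"hand":0.06},
  {"slide":[0,0,0],"rotation":[0,0,0],"hand":0.06},
  {"slide":[0,0,-0.02],"rotation":[0,0,0],"hand":0.06},
  {"slide":[0,0,-0.01],"rotation":[0,0,0],"hand":0.06},
  {"slide":[0,0,0],"rotation":[0,0,0],"hand":0.06},
  {"slide":[0,0,0],"rotation":[0,0,0],"hand":0.06},
  {"slide":[0,0,0],"rotation":[0,0,0],"hand":0.06},
])

```text
t: 9.3
tcp_pos: [0.5856, -0.0356, 0.1715]
ee_rot: [-0.0, 0.056, 0.998, 0.0]
ft_force: [0.0, 0.2, -0.5]
width: 0.7
grasp_force: 0.0
```

```bash
python3 st.py
python3 - <<'E'
from h import *
c=read_camera("side")["pixels"][150:240,200:330]
cv2.imwrite("pics/s4.png",cv2.resize(c,(780,540),interpolation=cv2.INTER_CUBIC)[:,:,::-1])
E
```

```text
t 9.3 p [ 0.5856 -0.0356  0.1715] ytool ang 1.4596533715881397 z [ 0.      0.0002 -1.    ] q [-0.2038  0.3529 -0.0448  1.1732  0.0002 -0.0926] F [ 0.0244  0.2144 -0.5142] w 59.816132529482395 0.0
```

View pics/s4.png

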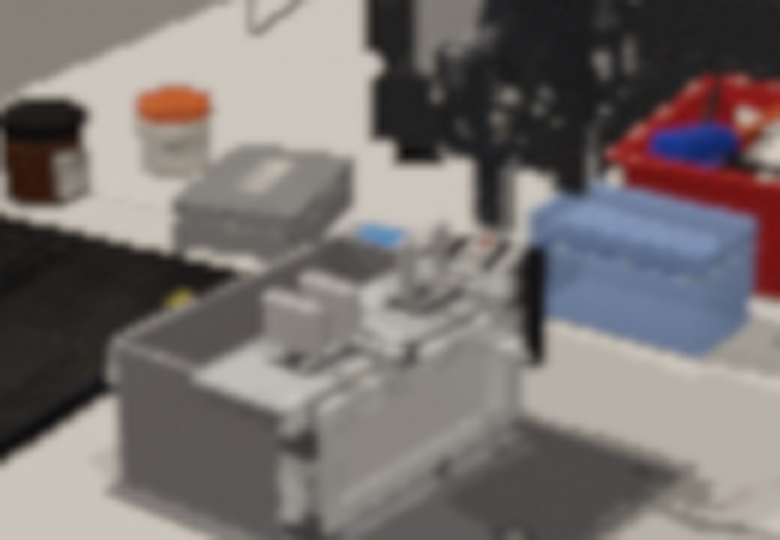

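Both paddles are home. The fingertips at crop px 492 and 575 straddle the post at 535. I'll descend and grip.

>>> carry_out([
  {"slide":[0,0,-0.025],"rotation":[0,0,0],"hand":0.06},
  {"slide":[0,0,-0.027],"rotation":[0,0,0],"hand":0.06},
  {"slide":[0,0,0],"rotation":[0,0,0],"hand":0.04},
  {"slide":[0,0,0],"rotation":[0,0,0],"hand":0.025},
  {"slide":[0,0,0],"rotation":[0,0,0],"hand":0.018},
  {"slide":[0,0,0],"rotation":[0,0,0],"hand":0.01},
  {"slide":[0,0,0],"rotation":[0,0,0],"hand":0.005},
  {"slide":[0,0,0],"rotation":[0,0,0],"hand":0.005},
])

```text
t: 10.02
tcp_pos: [0.5861, -0.0369, 0.1212]
ee_rot: [0.001, 0.056, 0.998, -0.001]
ft_force: [-2.0, -6.1, 6.5]
width: 0.146
grasp_force: 68.2
```

```bash
python3 st.py
python3 - <<'E'
from h import *
# arc rows about hinge
p=np.array(r.state()["tcp_pos"][:2]); h=np.array([.6398,.0883]); d=p-h; print(np.hypot(*d),d)
def pt(a): c,s=np.cos(-a),np.sin(-a); return h+np.array([c*d[0]-s*d[1],s*d[0]+c*d[1]])
n=32; A=np.radians(95)/n
for i in range(n): print(np.round(pt((i+1)*A)-pt(i*A),4),end=" " if i%8<7 else "\n")
print(A,pt(n*A))
E
```

```text
t 10.0167 p [ 0.5861 -0.0369  0.1212] ytool ang 1.4584435226290844 z [ 0.0028 -0.002  -1.    ] q [-0.2051  0.3841 -0.1318  1.0518 -0.0014 -0.0927] F [-2.0471 -6.1324  6.5046] w 12.478353862776531 68.17691445350647
0.13623631459996707 [-0.05373742 -0.12519035]
[-0.0064  0.003 ] [-0.0063  0.0033] [-0.0061  0.0036] [-0.0059  0.0039] [-0.0057  0.0042] [-0.0054  0.0045] [-0.0052  0.0048] [-0.0049  0.005 ]
[-0.0047  0.0053] [-0.0044  0.0055] [-0.0041  0.0057] [-0.0038  0.0059] [-0.0035  0.0061] [-0.0032  0.0063] [-0.0028  0.0065] [-0.0025  0.0066]
[-0.0022  0.0067] [-0.0018  0.0068] [-0.0014  0.0069] [-0.0011  0.007 ] [-0.0007  0.007 ] [-0.0004  0.007 ] [0.     0.0071] [0.0004 0.007 ]
[0.0007 0.007 ] [0.0011 0.007 ] [0.0015 0.0069] [0.0018 0.0068] [0.0022 0.0067] [0.0025 0.0066] [0.0028 0.0065] [0.0032 0.0063]
0.05181446216858166 [0.51976957 0.15274399]
```

Gripped, with a radius of 136.2 mm against an expected 136.0. I'll swing along the arc.

>>> carry_out([
  {"slide":[-0.0064,0.003,0],"rotation":[0,0,-0.052],"hand":0.005},
  {"slide":[-0.0063,0.0033,0],"rotation":[0,0,-0.052],"hand":0.005},
  {"slide":[-0.0061,0.0036,0],"rotation":[0,0,-0.052],"hand":0.005},
  {"slide":[-0.0059,0.0039,0],"rotation":[0,0,-0.052],"hand":0.005},
  {"slide":[-0.0057,0.0042,0],"rotation":[0,0,-0.052],"hand":0.005},
  {"slide":[-0.0054,0.0045,0],"rotation":[0,0,-0.052],"hand":0.005},
  {"slide":[-0.0052,0.0048,0],"rotation":[0,0,-0.052],"hand":0.005},
  {"slide":[-0.0049,0.005,0],"rotation":[0,0,-0.052],"hand":0.005},
])

```text
t: 10.68
tcp_pos: [0.5399, -0.0044, 0.1212]
ee_rot: [0.002, 0.262, 0.965, -0.001]
ft_force: [-0.8, -4.4, 5.7]
width: 0.142
grasp_force: 68.3
```

```bash
python3 st.py
```

```text
t 10.6833 p [ 0.5399 -0.0044  0.1212] ytool ang 1.0396753774308116 z [ 0.003 -0.002 -1.   ] q [-0.1628  0.3103 -0.2467  1.0105 -0.0015  0.3683] F [-0.8464 -4.3737  5.6581] w 12.152238874570736 68.31105709075928
```

>>> carry_out([
  {"slide":[-0.0047,0.0053,0],"rotation":[0,0,-0.052],"hand":0.005},
  {"slide":[-0.0044,0.0055,0],"rotation":[0,0,-0.052],"hand":0.005},
  {"slide":[-0.0041,0.0057,0],"rotation":[0,0,-0.052],"hand":0.005},
  {"slide":[-0.0038,0.0059,0],"rotation":[0,0,-0.052],"hand":0.005},
  {"slide":[-0.0035,0.0061,0],"rotation":[0,0,-0.052],"hand":0.005},
  {"slide":[-0.0032,0.0063,0],"rotation":[0,0,-0.052],"hand":0.005},
  {"slide":[-0.0028,0.0065,0],"rotation":[0,0,-0.052],"hand":0.005},
  {"slide":[-0.0025,0.0066,0],"rotation":[0,0,-0.052],"hand":0.005},
])

```text
t: 11.35
tcp_pos: [0.5112, 0.0434, 0.1212]
ee_rot: [0.002, 0.456, 0.89, -0.0]
ft_force: [0.6, -4.8, 7.9]
width: 0.145
grasp_force: 68.7
```

>>> carry_out([
  {"slide":[-0.0022,0.0067,0],"rotation":[0,0,-0.052],"hand":0.005},
  {"slide":[-0.0018,0.0068,0],"rotation":[0,0,-0.052],"hand":0.005},
  {"slide":[-0.0014,0.0069,0],"rotation":[0,0,-0.052],"hand":0.005},
  {"slide":[-0.0011,0.007,0],"rotation":[0,0,-0.052],"hand":0.005},
  {"slide":[-0.0007,0.007,0],"rotation":[0,0,-0.052],"hand":0.005},
  {"slide":[-0.0004,0.007,0],"rotation":[0,0,-0.052],"hand":0.005},
  {"slide":[0,0.0071,0],"rotation":[0,0,-0.052],"hand":0.005},
  {"slide":[0.0004,0.007,0],"rotation":[0,0,-0.052],"hand":0.005},
])

```text
t: 12.02
tcp_pos: [0.5041, 0.0996, 0.1211]
ee_rot: [0.002, 0.63, 0.777, 0.001]
ft_force: [0.8, -3.8, 5.4]
width: 0.149
grasp_force: 68.6
```

>>> carry_out([
  {"slide":[0.0007,0.007,0],"rotation":[0,0,-0.052],"hand":0.005},
  {"slide":[0.0011,0.007,0],"rotation":[0,0,-0.052],"hand":0.005},
  {"slide":[0.0015,0.0069,0],"rotation":[0,0,-0.052],"hand":0.005},
  {"slide":[0.0018,0.0068,0],"rotation":[0,0,-0.052],"hand":0.005},
  {"slide":[0.0022,0.0067,0],"rotation":[0,0,-0.052],"hand":0.005},
  {"slide":[0.0025,0.0066,0],"rotation":[0,0,-0.052],"hand":0.005},
  {"slide":[0.0028,0.0065,0],"rotation":[0,0,-0.052],"hand":0.005},
  {"slide":[0.0032,0.0063,0],"rotation":[0,0,-0.052],"hand":0.005},
])

```text
t: 12.68
tcp_pos: [0.5203, 0.1532, 0.1211]
ee_rot: [0.002, 0.777, 0.63, 0.001]
ft_force: [2.4, -6.6, 4.7]
width: 0.144
grasp_force: 68.6
```

>>> carry_out([
  {"slide":[0,0,0],"rotation":[0,0,0],"hand":0.005},
  {"slide":[0,0,0],"rotation":[0,0,0],"hand":0.005},
  {"slide":[0,0,0],"rotation":[0,0,0],"hand":0.005},
  {"slide":[0,0,0],"rotation":[0,0,0],"hand":0.005},
  {"slide":[0,0,0],"rotation":[0,0,0],"hand":0.005},
  {"slide":[0,0,0],"rotation":[0,0,0],"hand":0.005},
  {"slide":[0,0,0],"rotation":[0,0,0],"hand":0.005},
  {"slide":[0,0,0],"rotation":[0,0,0],"hand":0.005},
])

```text
t: 13.35
tcp_pos: [0.5201, 0.1529, 0.1211]
ee_rot: [0.002, 0.776, 0.631, 0.001]
ft_force: [1.6, -6.1, 5.3]
width: 0.14
grasp_force: 68.7
```

```bash
python3 st.py
python3 - <<'E'
from h import *
p=np.array(r.state()["tcp_pos"][:2]);h=np.array([.6398,.0883]); d=p-h
print("gate deg",np.degrees(np.arctan2(-.12519,-.05374)-np.arctan2(d[1],d[0]))%360,np.hypot(*d))
a=[cv2.resize(read_camera(n)["pixels"][130:300,200:400],(400,340),interpolation=cv2.INTER_CUBIC) for n in("side","top")]
cv2.imwrite("pics/end.png",np.hstack(a)[:,:,::-1])
E
```

```text
t 13.35 p [0.5201 0.1529 0.1211] ytool ang -0.2055796984839179 z [ 0.0036 -0.001  -1.    ] q [ 0.1319  0.3137 -0.2416  1.012  -0.0015  1.9083] F [ 1.6372 -6.0595  5.3374] w 11.99060296522517 68.69655847549438
gate deg 95.14486253742268 0.13599555229143037
```

View pics/end.png

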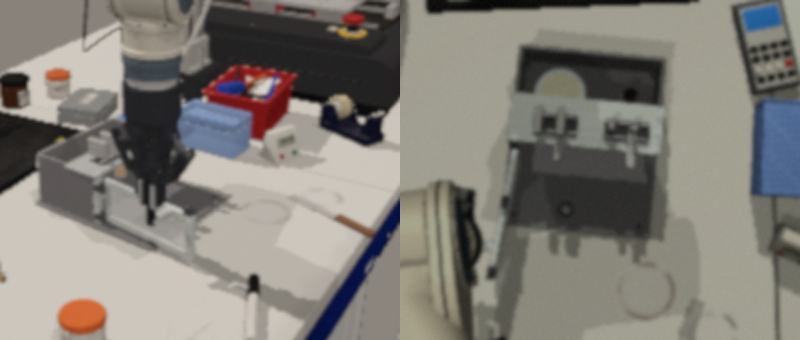

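The top view shows the gate standing out from hinge px (515,145) towards the front, at about 95°. Both catches are home, and the dish, vial and bystanders are untouched. I'll hand it in while holding.

```bash
python3 -c "
from workcell import order
print(order.close_job())"
```

```text
the job is handed in; nothing more can be done
None
```

I squeezed the stud catch home first, then the paddle catch, swung the gate to about 95° and handed the job in at about 13 s while still holding it by the post. No verdict was returned.

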